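# Pack the finished bells into their foam nests

## Task

Pack the four finished bells, the bronze tins with a domed top and a ring, into the foam-lined cardboard tray: each upright in the nest cut for its size, the smallest bell in the smallest nest and so on up to the largest, set down gently on the nest's floor and not dropped or knocked over. Leave the two flat-topped bronze tins, which are not finished, standing where they are.

Things in the scene. Friction and masses are not known exactly. Their poses are not given: they have to be found in the camera images.
- bell_34: the smallest finished bell, a ribbed food tin painted bronze: upright cylinder 34 mm in diameter and 46 mm high, on it a dome and a standing wire ring, 70 mm high in all. Loose, rigid, light, bears a 20 N grip. Stands on the table (z = 0), at least 25 mm free all round; small clutter beside it is under 45 mm high. Origin: centre of its flat underside, z up.
- bell_45: the second smallest finished bell, a ribbed food tin painted bronze: upright cylinder 45 mm in diameter and 54 mm high, on it a dome and a standing wire ring, 80 mm high in all. Loose, rigid, light, bears a 20 N grip. Stands on the table (z = 0), at least 25 mm free all round; small clutter beside it is under 45 mm high. Origin: centre of its flat underside, z up.
- bell_56: the second largest finished bell, a ribbed food tin painted bronze: upright cylinder 56 mm in diameter and 62 mm high, on it a dome and a standing wire ring, 94 mm high in all. Loose, rigid, light, bears a 20 N grip. Stands on the table (z = 0), at least 25 mm free all round; small clutter beside it is under 45 mm high. Origin: centre of its flat underside, z up.
- bell_67: the largest finished bell, a ribbed food tin painted bronze: upright cylinder 67 mm in diameter and 66 mm high, on it a dome and a standing wire ring, 104 mm high in all. Loose, rigid, light, bears a 20 N grip. Stands on the table (z = 0), at least 25 mm free all round; small clutter beside it is under 45 mm high. Origin: centre of its flat underside, z up.
- nest_34: the smallest nest: fixed white foam block 96 x 96 x 42 mm high; round recess in its top 50 mm across, 18 mm deep, for the 34 mm bell. Origin: centre of the underside, 3 mm above the table, 24 mm below the recess floor; x, y along its sides. The four blocks stand two by two, 97 mm between centres, in any arrangement, in a fixed cardboard tray with 36 mm walls.
- nest_45: the second smallest nest: fixed white foam block 96 x 96 x 42 mm high; round recess in its top 61 mm across, 18 mm deep, for the 45 mm bell. Origin: centre of the underside, 3 mm above the table, 24 mm below the recess floor; x, y along its sides. The four blocks stand two by two, 97 mm between centres, in any arrangement, in a fixed cardboard tray with 36 mm walls.
- nest_56: the second largest nest: fixed white foam block 96 x 96 x 42 mm high; round recess in its top 72 mm across, 18 mm deep, for the 56 mm bell. Origin: centre of the underside, 3 mm above the table, 24 mm below the recess floor; x, y along its sides. The four blocks stand two by two, 97 mm between centres, in any arrangement, in a fixed cardboard tray with 36 mm walls.
- nest_67: the largest nest: fixed white foam block 96 x 96 x 42 mm high; round recess in its top 83 mm across, 18 mm deep, for the 67 mm bell. Origin: centre of the underside, 3 mm above the table, 24 mm below the recess floor; x, y along its sides. The four blocks stand two by two, 97 mm between centres, in any arrangement, in a fixed cardboard tray with 36 mm walls.
- tin_45: an unfinished tin, ribbed and painted bronze like the bells but with a flat top: no dome, no ring. Upright cylinder 45 mm in diameter, 54 mm high, loose. Origin: centre of its underside.
- tin_56: an unfinished tin, ribbed and painted bronze like the bells but with a flat top: no dome, no ring. Upright cylinder 56 mm in diameter, 62 mm high, loose. Origin: centre of its underside.
Mind the look-alikes: they are no part of the job. Leave any green or purple look-alike of the bell_34 alone.

How it is judged:
At the end, for the whole second after the job is handed in: Each of the four bells stands on the floor of the nest of its own size rank (centre within 12 mm of the nest's centre, underside less than 6 mm above the nest's floor), upright within 7 degrees, at rest and released; both flat-topped tins stand upright within 30 mm of where they were (horizontal distance between bell_34 and nest_34 below 0.012 m and z of bell_34 in the frame of nest_34 below 0.03 m and angle between each of bell_34, bell_45, bell_56, bell_67, tin_45, tin_56's own z axis and vertical below 0.12 rad and linear speed of each of bell_34, bell_45, bell_56, bell_67 below 0.02 m/s and contact force between each of bell_34, bell_45, bell_56, bell_67 and the fingers below 0.05 N and horizontal distance between bell_45 and nest_45 below 0.012 m and z of bell_45 in the frame of nest_45 below 0.03 m and horizontal distance between bell_56 and nest_56 below 0.012 m and z of bell_56 in the frame of nest_56 below 0.03 m and horizontal distance between bell_67 and nest_67 below 0.012 m and z of bell_67 in the frame of nest_67 below 0.03 m and distance of each of tin_45, tin_56 from where it was at the start of the episode below 0.03 m); the robot touches nothing.
It fails at once if a bell is knocked over (tilted more than 35 degrees) (angle between any of bell_34, bell_45, bell_56, bell_67's own z axis and vertical above 0.61 rad).
It fails at once if a bell is dropped (out of the fingers and faster than 0.6 m/s) ((contact force between bell_34 and the fingers below 0.01 N and linear speed of bell_34 above 0.6 m/s) or (contact force between bell_45 and the fingers below 0.01 N and linear speed of bell_45 above 0.6 m/s) or (contact force between bell_56 and the fingers below 0.01 N and linear speed of bell_56 above 0.6 m/s) or (contact force between bell_67 and the fingers below 0.01 N and linear speed of bell_67 above 0.6 m/s)).
It fails at once if a flat-topped tin is moved by more than 30 mm (distance of any of tin_45, tin_56 from where it was at the start of the episode above 0.03 m).
It also fails if it takes over 122 s, if anything falls off the work surface, if the arm or the gripper's body presses on something with over 40 N, if the wrist force passes 120 N, or if a joint passes its speed limit or range.

## Robot

A 7-joint arm with a two-finger parallel gripper is mounted at the origin on the work surface. World frame = base frame: x ahead of the robot, y to its left, z up, the work surface at z = 0. Lengths are in m, angles in rad, forces in N, time in s.
With the tool pointing down it reaches from about 0.425 to 0.8 m from the base axis. Payload 8.3 kg.
Tool frame: the origin (TCP) lies at the very end of the fingers, on their centre line; the grasp point (between the pads) lies 19 mm behind it; z points along the fingers, y is the line along which they close (so a half turn about z gives the same grasp; the last joint's range is limited). The gripper opens to 85 mm and grips with 20 to 120 N. Pads are 22 mm wide; open, the fingers measure 114 mm over their backs; the gripper's body (76 mm by 85 mm) begins 54 mm behind the grasp point. The pads swing forward as they close: fully open they stand 13 mm farther back than shut.
Start: joints at [-1.392, 0.383, 0.016, 1.37, -0.006, 1.388, -0.046], TCP at [0.15, 0.607, 0.231] pointing down, gripper open.
Joint ranges: [-2.95, 2.95], [-0.25, 2.06], [-1.52, 1.56], [0.18, 2.33], [-1.44, 4.58], [0.02, 2.06], [-3.01, 3.01]. Speed limits (rad/s): [2.39, 2.39, 3.01, 3.01, 3.14, 3.14, 3.14].

## Interface

Orientations are given as a unit quaternion [x, y, z, w].
In Python, from station import bot, optics, finish_job gives the robot as it stands.
- The arm moves only by the shell command python3 -m inch, which reads ROWS from standard input. ROWS is a JSON list of rows, 1 to 10 of them, each written [opening, [dx, dy, dz], [rx, ry, rz]]: the opening from 0.0 (shut) to 1.0 (fully open), then dx, dy, dz in a scale on which 1.0 is 0.75 m, then a rotation vector rx, ry, rz in shares of 2 pi rad (1.0 is 2 pi rad); each row is the pose to reach, as a shift and turn from the pose commanded when the command began, along the tool's axes at that moment; what a row does not reach only later rows make up. A row lasts 1/12 s, in which the tool goes at most 0.0417 m and 0.125 rad, less where a joint would pass 70% of its speed; a pose out of reach is approached as far as the arm can. The fingers move at their own pace and stop on an object; the grip force is fixed at half the most. Time passes only in rows, so rows that do not move let the fingers close. It prints the time, the measured TCP pose, the force, the opening and the grip force at its end. No shift or turn number may pass 1 either way. Input that does not fit is refused with a message, and nothing moves.
- bot.get_obs(): the state, without advancing time (a new reading comes with each control period).
- optics.camera(name): name is "side" or "top" or "wrist"; returns the picture (384x512x3 uint8, red, green, blue); there is no depth.
- optics.camera_params(name): a dict with "fov_y" (degrees; the focal length in pixels is half the picture's height over the tangent of half this angle, whatever the lens; pixels are square), "cx", "cy" (the principal point, pixels), "world_from_camera" (4x4, takes a point from camera to world coordinates). Camera axes: x right, y down, z forward; pixel columns grow to the right and rows downward; lengths in m; the calibration is good to about 2 mm. A picture is of the moment at which its call begins: read the wrist's pose just before it. camera_params takes no time and is no camera call; for the wrist camera it gives the pose at the moment of the call.
- finish_job(): hands the job in; it is judged then, once.
The state is a dict: "t": time; "joint_pos": joint angles; "joint_vel": joint speeds; "tau": joint torques, N m; "eef_pos": TCP position; "tcp_rot": TCP orientation; "contact_force": force on the tool from outside, world axes, zero at the start; "moment": the same for the moment, N m; "finger_gap": opening from 0.0 (shut) to 1.0 (fully open); "gripper_force": force on a finger pad.
Only numpy, scipy, OpenCV 4.12 (cv2) and the standard library are available. Lean on these libraries where they do the work, as an engineer would, in place of code of your own. Each camera call takes 0.05 s, during which the arm holds its last target. There are 200 camera calls.

## Working session

There is one attempt and no reset: what is moved stays moved. The work goes in short steps, Python scripts to look and compute and a shell command to move; the robot and the scene stay as the last step left them, time stands still between calls to the robot, and variables do not carry over. Pictures are saved under pics/ and viewed, at most 14 in all, crops included, and the job is handed in when it is done.

```bash
ls; mkdir -p pics; python3 - <<'E'
from station import bot, optics
import cv2, numpy as np
o=bot.get_obs(); print({k:np.round(o[k],3) for k in ('t','eef_pos','tcp_rot','finger_gap')})
for n in ("top","side","wrist"):
    p=optics.camera_params(n); print(n,p['fov_y'],p['cx'],p['cy'],np.round(p['world_from_camera'],3).tolist(),{k:v for k,v in p.items() if k not in('fov_y','cx','cy','world_from_camera')})
    im=optics.camera(n); np.save(f'pics/{n}0.npy',im)
    cv2.imwrite(f'pics/{n}0.png',cv2.resize(im[:,:,::-1],(800,600),interpolation=cv2.INTER_CUBIC))
E
```

```text
pics
{'t': np.float64(0.0), 'eef_pos': array([0.149, 0.606, 0.23 ]), 'tcp_rot': array([ 0.121,  0.993, -0.001, -0.   ]), 'finger_gap': np.float64(1.002)}
top 47.74086058561784 259.28219999750047 193.96850642382316 [[-0.004, -0.985, 0.171, 0.343], [-1.0, 0.008, 0.023, 0.031], [-0.024, -0.171, -0.985, 1.162], [0.0, 0.0, 0.0, 1.0]] {}
side 53.441526124253464 262.96402256442195 190.2176930777865 [[0.97, -0.178, 0.163, 0.379], [-0.241, -0.743, 0.625, -0.573], [0.01, -0.646, -0.764, 0.787], [0.0, 0.0, 0.0, 1.0]] {}
wrist 66.14833797888325 261.6744671858184 187.4958920923238 [[0.239, 0.937, 0.254, 0.087], [0.971, -0.231, -0.063, 0.622], [-0.001, 0.262, -0.965, 0.373], [0.0, 0.0, 0.0, 1.0]] {}
```

View pics/top0.png

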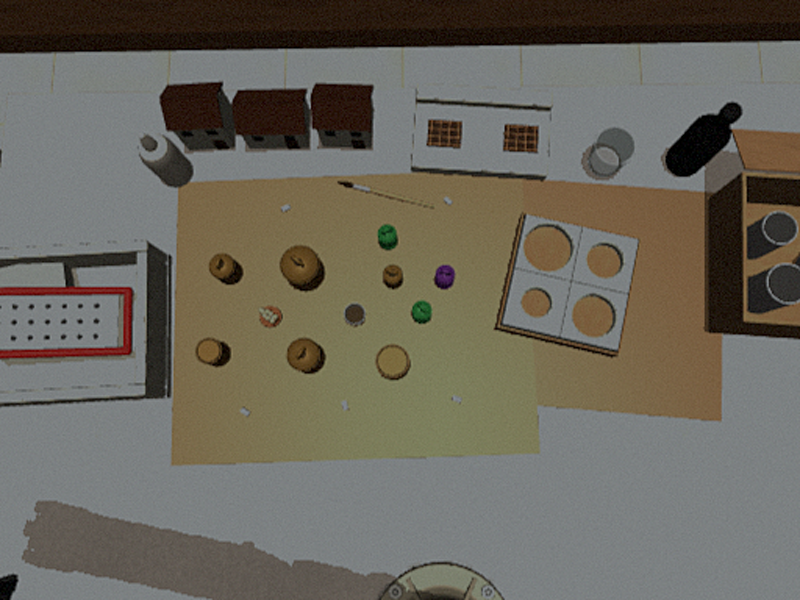

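View pics/side0.png

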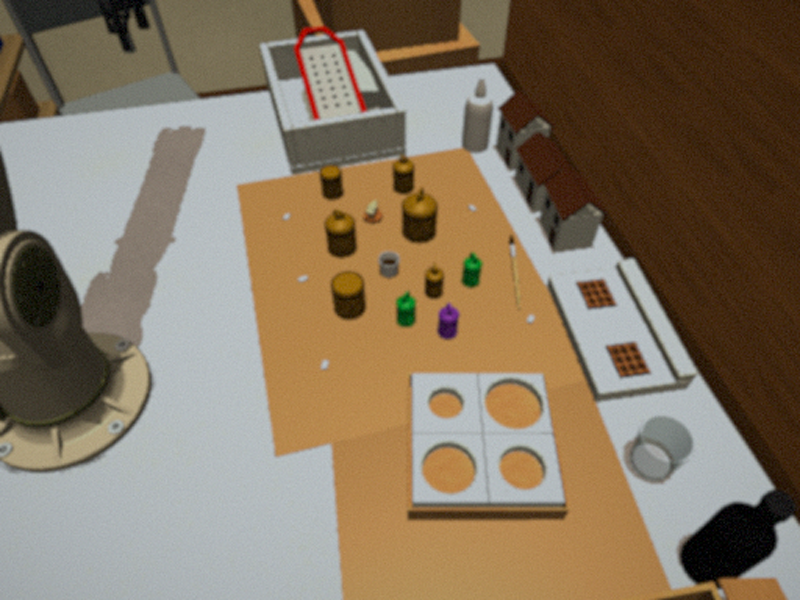

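The top view (800x600 pixels) shows:
- **Domed bronze bells:** (222,268), (300,266), (305,355) and (392,275). By size these are 45, 67, 56 and 34.
- **Flat tins:** (210,350) and (392,362).
- **Look-alikes:** green at (387,236) and (421,312), purple at (444,276).
- **Nests:** 67 at (548,247), 45 at (604,260), 34 at (536,302), 56 at (594,315).

Next I'll measure them in both views.

```bash
cat > h.py <<'E'
import numpy as np, cv2
from station import bot, optics
def K(p): return 192/np.tan(np.radians(p['fov_y']/2))
def ray(p,u,v):
    T=np.array(p['world_from_camera']); d=T[:3,:3]@np.array([(u-p['cx'])/K(p),(v-p['cy'])/K(p),1]); return T[:3,3],d/np.linalg.norm(d)
def onz(p,u,v,z):
    c,d=ray(p,u,v); return c+d*(z-c[2])/d[2]
def proj(p,X):
    T=np.array(p['world_from_camera']); q=T[:3,:3].T@(np.asarray(X)-T[:3,3]); return K(p)*q[:2]/q[2]+[p['cx'],p['cy']]
def blobs(m,lo,hi):
    n,l,s,c=cv2.connectedComponentsWithStats(m.astype(np.uint8),connectivity=4)
    return [(s[i],c[i]) for i in range(1,n) if lo<s[i,4]<hi]
E
python3 - <<'E'
from h import *
crops=[]
for n,(x,y,w,h) in dict(top=(110,110,260,140),side=(150,90,230,250)).items():
    im=np.load(f'pics/{n}0.npy'); hsv=cv2.cvtColor(im,cv2.COLOR_RGB2HSV)
    for (u,v) in ([(192,170),(142,171),(220,150),(250,170),(251,232),(136,223)] if n=='top' else [(270,140),(278,180),(230,150),(224,193),(250,200),(213,115)]):
        print(n,u,v,hsv[v,u])
    crops.append(cv2.resize(im[y:y+h,x:x+w,::-1],None,fx=3 if n=='top' else 2.4,fy=3 if n=='top' else 2.4,interpolation=cv2.INTER_CUBIC))
    cv2.imwrite(f'pics/{n}crop.png',cv2.convertScaleAbs(crops[-1],alpha=1.5))
E
```

```text
top 192 170 [ 20 121  93]
top 142 171 [ 18 142 108]
top 220 150 [ 23  88 127]
top 250 170 [ 18 196  74]
top 251 232 [ 21 125 120]
top 136 223 [ 18 159 117]
side 270 140 [ 22 255  41]
side 278 180 [ 19 192  73]
side 230 150 [ 16 149 176]
side 224 193 [ 18 242  61]
side 250 200 [ 17 151 181]
side 213 115 [ 20 235  39]
```

View pics/topcrop.png

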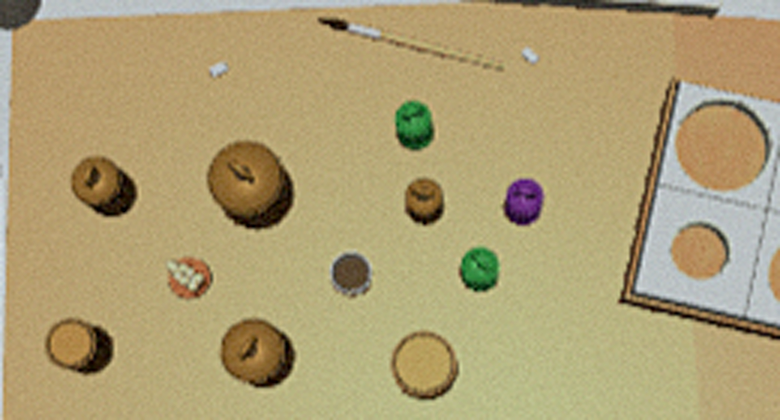

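The enlarged crop confirms that the four domed bells carry rings at crop pixels (98,180), (245,175), (255,350) and (424,198). The discs at (75,345) and (425,365) are flat-topped tins. Green and purple look-alikes stand around bell_34.

```bash
python3 - <<'E'
from h import *
P={n:optics.camera_params(n) for n in('top','side')}
im=np.load('pics/side0.npy'); hsv=cv2.cvtColor(cv2.medianBlur(im,3),cv2.COLOR_RGB2HSV)
m=(hsv[...,2]<125)&(hsv[...,0]>9)&(hsv[...,0]<32)&(hsv[...,1]>150)
m[:90]=0; m[:,:150]=0;m[215:]=0;m[:,320:]=0
S=blobs(m,60,2000)
for s,c in S: print('side',s,c.round(1), onz(P['side'],*c,0.03)[:2].round(3))
im=np.load('pics/top0.npy'); hsv=cv2.cvtColor(cv2.medianBlur(im,3),cv2.COLOR_RGB2HSV)
t=(hsv[...,2]<112)&(hsv[...,0]>9)&(hsv[...,0]<32)&(hsv[...,2]>45)
t[:140]=0; t[250:]=0; t[:,:118]=0; t[:,300:]=0
for s,c in blobs(t,60,2000): print('top',s,c.round(1), onz(P['top'],*c,0.03)[:2].round(3))
# nests: orange recess inside white foam, top image
w=(hsv[...,1]<60)&(hsv[...,2]>80)
sat=(hsv[...,1]>75); sat[:130]=0; sat[235:]=0; sat[:,:325]=0; sat[:,412:]=0
for s,c in blobs(sat,100,2500): print('nest',s,c.round(1), onz(P['top'],*c,0.027)[:2].round(4),onz(P['top'],*c,0.045)[:2].round(4), s[2:4]*np.linalg.norm(onz(P['top'],0,190,.036)-onz(P['top'],1,190,.036)))
cv2.imwrite('pics/m.png',np.hstack([cv2.resize(x[90:260,s:s+200].astype(np.uint8)*255,None,fx=2,fy=2) for x,s in((t,110),(m,150))]))
E
```

```text
side [251 107  14  18 202] [257.8 115.4] [0.599 0.347]
side [205 108  15  20 213] [212.  118.9] [0.458 0.363]
side [257 131  23  25 434] [267.7 143.9] [0.597 0.214]
side [208 143  20  22 333] [218.2 154.3] [0.451 0.205]
side [272 177  12  14 141] [277.3 183.6] [0.584 0.06 ]
side [212 181  22  24 358] [223.2 193.8] [0.439 0.059]
top [179 157  28  29 521] [191.4 169.1] [0.609 0.24 ]
top [133 162  18  18 211] [141.4 169.7] [0.608 0.375]
top [245 169  13  14 144] [250.9 175.3] [0.59 0.08]
top [220 194  14  16 151] [226.5 201.6] [0.52  0.145]
top [169 197  12  13  79] [175.3 204. ] [0.514 0.281]
top [125 216  22  19 138] [134.3 224.4] [0.461 0.388]
top [183 216  24  24 389] [194.  226.7] [0.454 0.229]
top [240 220  23  24 175] [251.5 233. ] [0.436 0.078]
nest [335 144  31  29 681] [349.8 158.6] [ 0.6343 -0.1852] [ 0.6297 -0.1818] [0.08427486 0.07883778]
nest [376 156  22  22 356] [386.  166.7] [ 0.611  -0.2806] [ 0.6067 -0.2757] [0.05980797 0.05980797]
nest [334 186  19  17 250] [342.6 193.8] [ 0.5387 -0.1626] [ 0.5356 -0.1596] [0.05165234 0.04621525]
nest [366 189  26  27 537] [378.9 202. ] [ 0.516  -0.2568] [ 0.5132 -0.2523] [0.07068214 0.07340069]
```

View pics/m.png

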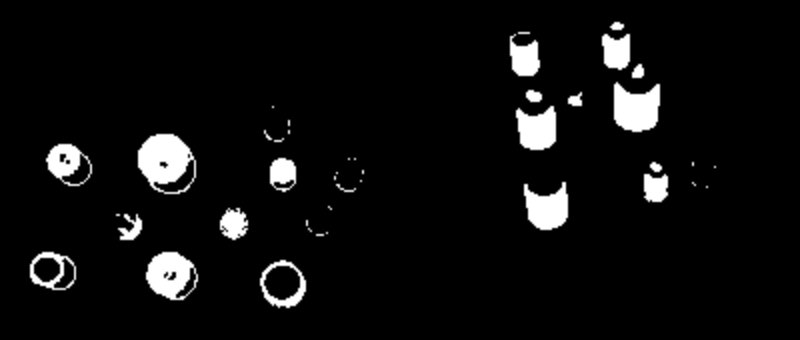

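```bash
cat >> h.py <<'E'
from scipy.spatial.transform import Rotation as R
def togo(X):
    o=bot.get_obs(); return (R.from_quat(o['tcp_rot']).inv().apply(np.array(X)-o['eef_pos'])).round(4)
E
python3 - <<'E'
from h import *
P=optics.camera_params('top'); S=optics.camera_params('side')
for n,c,h,su,sv,r in((34,(250.9,175.3),.046,277.5,190.5,.017),(45,(141.4,169.7),.054,257.8,124.5,.0225),(56,(194,226.7),.062,218.2,164.5,.028),(67,(191.4,169.1),.066,268,155.5,.0335)):
    b=onz(S,su,sv,0); d=b-np.array(S['world_from_camera'])[:3,3]; d[2]=0; b=b+d/np.linalg.norm(d)*r
    print(n,onz(P,*c,.75*h)[:2].round(4),b[:2].round(4))
N=dict(n67=(.632,-.1835),n45=(.6089,-.2782),n34=(.5372,-.1611),n56=(.5146,-.2546))
print(togo((.587,.077,.23)))
E
```

```text
34 [0.5892 0.0797] [0.5909 0.0775]
45 [0.6057 0.3719] [0.6027 0.3613]
56 [0.4519 0.2265] [0.4488 0.2227]
67 [0.604  0.2363] [0.6032 0.2295]
[-0.5515 -0.4093  0.0011]
```

The rows are not in the units I measure in: shifts go in shares of 0.75 m and turns go in shares of 2 pi rad. I convert before sending: -0.28 m is -0.3733, -0.256 m is -0.3413.

```bash
echo '[[1, [-0.0427, -0.032, 0], [0, 0, 0]], [1, [-0.0853, -0.064, 0], [0, 0, 0]], [1, [-0.128, -0.096, 0], [0, 0, 0]], [1, [-0.1707, -0.128, 0], [0, 0, 0]], [1, [-0.2133, -0.16, 0], [0, 0, 0]], [1, [-0.256, -0.192, 0], [0, 0, 0]], [1, [-0.2987, -0.224, 0], [0, 0, 0]], [1, [-0.3413, -0.256, 0], [0, 0, 0]], [1, [-0.3733, -0.2773, 0], [0, 0, 0]], [1, [-0.3733, -0.2773, 0], [0, 0, 0]]]' | python3 -m inch
echo '[[1, [-0.0427, -0.032, 0], [0, 0, 0]], [1, [-0.0853, -0.064, 0], [0, 0, 0]], [1, [-0.128, -0.096, 0], [0, 0, 0]], [1, [-0.1707, -0.128, 0], [0, 0, 0]], [1, [-0.2133, -0.16, 0], [0, 0, 0]], [1, [-0.256, -0.192, 0], [0, 0, 0]], [1, [-0.2987, -0.224, 0], [0, 0, 0]], [1, [-0.3413, -0.2533, 0], [0, 0, 0]], [1, [-0.3627, -0.268, 0], [0, 0, 0]], [1, [-0.3627, -0.268, 0], [0, 0, 0]]]' | python3 -m inch
python3 - <<'E'
from h import *
p=optics.camera_params('wrist'); im=optics.camera('wrist'); np.save('pics/w1.npy',im)
print(bot.get_obs()['eef_pos'].round(4),bot.get_obs()['tcp_rot'].round(4),togo((.59,.079,.23)), proj(p,(.59,.079,.035)).round(1), np.array(p['world_from_camera'])[:3,3].round(3))
cv2.imwrite('pics/w1.png',im[:,:,::-1])
E
```

```text
t: 0.98
eef_pos: [0.3767, 0.3315, 0.2315]
tcp_rot: [0.126, 0.992, -0.001, 0.001]
contact_force: [-0.4, 0.3, 1.4]
finger_gap: 1.0
gripper_force: 0.0
t: 1.82
eef_pos: [0.5896, 0.0718, 0.2307]
tcp_rot: [0.124, 0.992, -0.002, 0.0]
contact_force: [-0.4, 0.6, 0.6]
finger_gap: 1.0
gripper_force: 0.0
[0.5885 0.0747 0.2306] [ 1.230e-01  9.924e-01 -9.000e-04 -2.000e-04] [-0.0004  0.0046  0.0006] [267.9 163.8] [0.527 0.088 0.373]
```

View pics/w1.png

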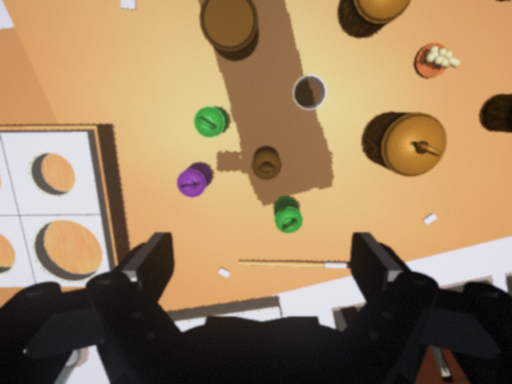

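The wrist view shows bell_34 (bronze, ringed) at (266,162), within 2 px of the prediction of (268,164). The greens are at (210,122) and (288,215) and the purple one at (192,182), all clear of the closing line. I'll descend and grip.

In the tool's units: 0.212 m is 0.2827, 0.195 m is 0.26.

```bash
echo '[[0.7, [-0.002, 0.0013, 0.0467], [0, 0, 0]], [0.7, [-0.002, 0.0013, 0.0933], [0, 0, 0]], [0.7, [-0.002, 0.0013, 0.14], [0, 0, 0]], [0.7, [-0.002, 0.0013, 0.1867], [0, 0, 0]], [0.7, [-0.002, 0.0013, 0.2267], [0, 0, 0]], [0.7, [-0.002, 0.0013, 0.26], [0, 0, 0]], [0.7, [-0.002, 0.0013, 0.2827], [0, 0, 0]], [0.7, [-0.002, 0.0013, 0.2827], [0, 0, 0]], [0.7, [-0.002, 0.0013, 0.2827], [0, 0, 0]]]' | python3 -m inch
echo '[[0, [0, 0, 0], [0, 0, 0]], [0, [0, 0, 0], [0, 0, 0]], [0, [0, 0, 0], [0, 0, 0]], [0, [0, 0, 0], [0, 0, 0]], [0, [0, 0, 0], [0, 0, 0]], [0, [0, 0, 0], [0, 0, 0]], [0, [0, 0, 0], [0, 0, 0]], [0, [0, 0, 0], [0, 0, 0]]]' | python3 -m inch
```

```text
t: 2.62
eef_pos: [0.5882, 0.0794, 0.0186]
tcp_rot: [0.12, 0.993, -0.0, -0.001]
contact_force: [0.4, 0.1, -0.1]
finger_gap: 0.701
gripper_force: 0.0
t: 3.28
eef_pos: [0.5908, 0.0787, 0.0214]
tcp_rot: [0.12, 0.993, 0.001, 0.002]
contact_force: [-1.5, 0.8, 7.1]
finger_gap: 0.374
gripper_force: 59.6
```

In the tool's units: -0.15 m is -0.2, -0.12 m is -0.16.

```bash
echo '[[0, [0, 0, -0.0267], [0, 0, 0]], [0, [0, 0, -0.0667], [0, 0, 0]], [0, [0, 0, -0.1133], [0, 0, 0]], [0, [0, 0, -0.16], [0, 0, 0]], [0, [0, 0, -0.2], [0, 0, 0]], [0, [0, 0, -0.2], [0, 0, 0]]]' | python3 -m inch
echo '[[0, [0, -0.0333, 0], [0, 0, 0]], [0, [-0.0013, -0.08, 0], [0, 0, 0]], [0, [-0.0027, -0.1333, 0], [0, 0, 0]], [0, [-0.004, -0.1867, 0], [0, 0, 0]], [0, [-0.0053, -0.24, 0], [0, 0, 0]], [0, [-0.0067, -0.2867, 0], [0, 0, 0]], [0, [-0.008, -0.32, 0], [0, 0, 0]], [0, [-0.008, -0.328, 0], [0, 0, 0]], [0, [-0.008, -0.328, 0], [0, 0, 0]], [0, [-0.008, -0.328, 0], [0, 0, 0]]]' | python3 -m inch
python3 - <<'E'
from h import *
p=optics.camera_params('wrist'); im=optics.camera('wrist'); np.save('pics/w2.npy',im)
import pickle; pickle.dump(p,open('pics/w2.pkl','wb'))
o=bot.get_obs(); print(o['eef_pos'].round(4),o['finger_gap'],togo((.5372,-.1611,.168)))
for n,c in dict(n67=(.632,-.1835),n45=(.6089,-.2782),n34=(.5372,-.1611),n56=(.5146,-.2546)).items(): print(n,proj(p,(*c,.045)).round(1),proj(p,(*c,.027)).round(1))
cv2.imwrite('pics/w2.png',im[:,:,::-1])
E
```

```text
t: 3.78
eef_pos: [0.593, 0.0782, 0.1774]
tcp_rot: [0.121, 0.993, 0.002, 0.006]
contact_force: [1.3, -0.5, 0.3]
finger_gap: 0.379
gripper_force: 59.6
t: 4.62
eef_pos: [0.5365, -0.1614, 0.1695]
tcp_rot: [0.121, 0.993, 0.0, 0.0]
contact_force: [0.0, 0.3, -1.1]
finger_gap: 0.376
gripper_force: 59.6
[ 0.5368 -0.1603  0.1694] 0.37775282919312114 [-0.0005 -0.0007  0.0014]
n67 [262.6 273. ] [262.5 264. ]
n45 [166.8 273.4] [172.  264.3]
n34 [261.6 180.1] [261.6 175.8]
n56 [158.4 180.6] [164.5 176.3]
```

View pics/w2.png

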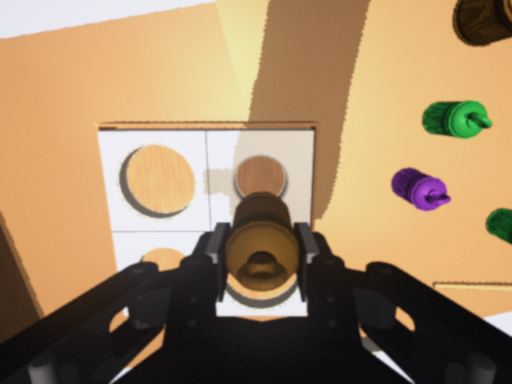

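The wrist view shows the nest_34 rim centred at (261,181) and nest_56 at (158,181), both within 1 px of prediction, with the tray aligned to the tool. I'll lower bell_34.

In the tool's units: 0.121 m is 0.1613, 0.119 m is 0.1587.

```bash
echo '[[0, [-0.0007, -0.0007, 0.0333], [0, 0, 0]], [0, [-0.0007, -0.0007, 0.0733], [0, 0, 0]], [0, [-0.0007, -0.0007, 0.1067], [0, 0, 0]], [0, [-0.0007, -0.0007, 0.1333], [0, 0, 0]], [0, [-0.0007, -0.0007, 0.1467], [0, 0, 0]], [0, [-0.0007, -0.0007, 0.1533], [0, 0, 0]], [0, [-0.0007, -0.0007, 0.1587], [0, 0, 0]], [0, [-0.0007, -0.0007, 0.1613], [0, 0, 0]], [0, [-0.0007, -0.0007, 0.1613], [0, 0, 0]], [0, [-0.0007, -0.0007, 0.1613], [0, 0, 0]]]' | python3 -m inch
python3 -c "
from h import *;o=bot.get_obs();print(o['eef_pos'],o['contact_force'])"
```

```text
t: 5.5
eef_pos: [0.5374, -0.1628, 0.0493]
tcp_rot: [0.121, 0.993, 0.0, 0.001]
contact_force: [0.5, -0.9, -0.5]
finger_gap: 0.376
gripper_force: 59.6
[ 0.53736129 -0.16278164  0.04927409] [ 0.53562426 -0.88199696 -0.53426645]
```

```bash
echo '[[0, [0, 0, 0.0013], [0, 0, 0]], [0, [0, 0, 0.0027], [0, 0, 0]], [0, [0, 0, 0.0027], [0, 0, 0]]]' | python3 -m inch; echo '[[0, [0, 0, 0.0013], [0, 0, 0]], [0, [0, 0, 0.0013], [0, 0, 0]], [0, [0, 0, 0.0013], [0, 0, 0]]]' | python3 -m inch
```

```text
t: 5.75
eef_pos: [0.5375, -0.163, 0.0484]
tcp_rot: [0.121, 0.993, 0.0, 0.001]
contact_force: [-4.9, 2.0, 13.5]
finger_gap: 0.375
gripper_force: 61.1
t: 6.0
eef_pos: [0.5376, -0.163, 0.0483]
tcp_rot: [0.121, 0.993, 0.001, 0.001]
contact_force: [-8.4, 3.0, 23.3]
finger_gap: 0.374
gripper_force: 62.2
```

In the tool's units: -0.0025 m is -0.0033.

```bash
echo '[[0, [0, 0, -0.0033], [0, 0, 0]], [0.45, [0, 0, -0.0033], [0, 0, 0]], [0.5, [0, 0, -0.0033], [0, 0, 0]], [0.55, [0, 0, -0.0033], [0, 0, 0]], [0.6, [0, 0, -0.0033], [0, 0, 0]], [0.6, [0, 0, -0.0033], [0, 0, 0]], [0.6, [0, 0, -0.0033], [0, 0, 0]]]' | python3 -m inch
echo '[[0.6, [0, 0, -0.0267], [0, 0, 0]], [0.6, [0, 0, -0.0733], [0, 0, 0]], [0.6, [0, 0, -0.12], [0, 0, 0]], [0.6, [0, 0, -0.16], [0, 0, 0]], [0.8, [0, 0, -0.2], [0, 0, 0]], [0.8, [0, 0, -0.2], [0, 0, 0]]]' | python3 -m inch
python3 - <<'E'
from h import *
im=optics.camera('side'); cv2.imwrite('pics/s3.png',cv2.resize(im[225:345,245:375,::-1],None,fx=4,fy=4,interpolation=cv2.INTER_CUBIC))
print(bot.get_obs()['eef_pos'].round(4),togo((.6035,.2345,.2)))
E
```

```text
t: 6.58
eef_pos: [0.5365, -0.1627, 0.0475]
tcp_rot: [0.121, 0.993, -0.0, -0.0]
contact_force: [0.3, 0.3, -0.0]
finger_gap: 0.601
gripper_force: 0.0
t: 7.08
eef_pos: [0.5394, -0.164, 0.2042]
tcp_rot: [0.121, 0.993, -0.0, 0.005]
contact_force: [0.7, -0.9, 1.2]
finger_gap: 0.8
gripper_force: 0.0
[ 0.5385 -0.1635  0.2012] [0.0322 0.402  0.0013]
```

View pics/s3.png

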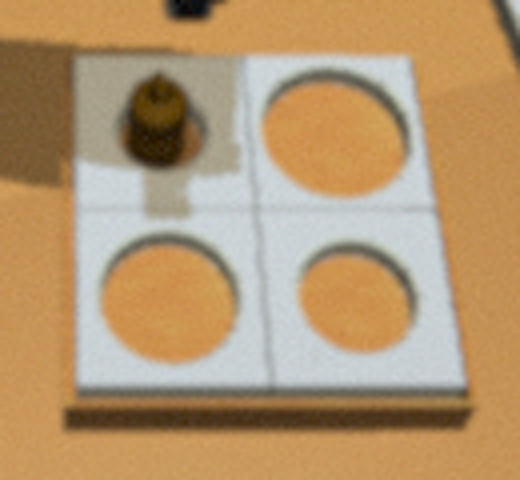

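Bell_34 stands upright in nest_34 in the crop, at about (158,130). Next is bell_45, with a wrist look on the way.

In the tool's units: 0.38 m is 0.5067, 0.34 m is 0.4533.

```bash
echo '[[1, [0.0053, 0.0333, 0], [0, 0, 0]], [1, [0.012, 0.08, 0], [0, 0, 0]], [1, [0.02, 0.1333, 0], [0, 0, 0]], [1, [0.028, 0.1867, 0], [0, 0, 0]], [1, [0.036, 0.24, 0], [0, 0, 0]], [1, [0.044, 0.2933, 0], [0, 0, 0]], [1, [0.052, 0.3467, 0], [0, 0, 0]], [1, [0.06, 0.4, 0], [0, 0, 0]], [1, [0.068, 0.4533, 0], [0, 0, 0]], [1, [0.076, 0.5067, 0], [0, 0, 0]]]' | python3 -m inch
echo '[[1, [0.008, 0.0533, 0], [0, 0, 0]], [1, [0.0147, 0.0933, 0], [0, 0, 0]], [1, [0.0147, 0.0933, 0], [0, 0, 0]], [1, [0.0147, 0.0933, 0], [0, 0, 0]]]' | python3 -m inch
python3 - <<'E'
from h import *
p=optics.camera_params('wrist'); im=optics.camera('wrist'); np.save('pics/w4.npy',im)
import pickle; pickle.dump(p,open('pics/w4.pkl','wb'))
o=bot.get_obs(); print(o['eef_pos'].round(4))
for n,c,h in ((45,(.6045,.367),.054),(67,(.6035,.2335),.066),(56,(.4505,.225),.062)): print(n,proj(p,(*c,h)).round(1),proj(p,(*c,0)).round(1))
cv2.imwrite('pics/w4.png',im[:,:,::-1])
E
```

```text
t: 7.97
eef_pos: [0.5715, 0.2218, 0.1964]
tcp_rot: [0.121, 0.993, -0.0, -0.001]
contact_force: [0.4, -0.8, 0.3]
finger_gap: 0.997
gripper_force: 0.0
t: 8.3
eef_pos: [0.5768, 0.2933, 0.1953]
tcp_rot: [0.118, 0.993, -0.001, -0.001]
contact_force: [0.1, -0.8, -0.4]
finger_gap: 1.003
gripper_force: 0.0
[0.5777 0.2907 0.1959]
45 [340.1 185.3] [328.3 173.7]
67 [208.8 218.3] [218.3 198.5]
56 [150.7  57.8] [171.8  67.4]
```

View pics/w4.png

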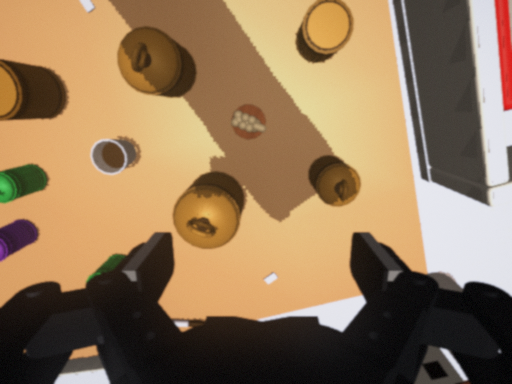

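The wrist view shows bell_45 at (338,184), bell_67 at (207,214) and bell_56 at (150,62). All carry rings and sit close to prediction. I'll fit the rim circles.

```bash
python3 - <<'E'
from h import *
import pickle
p=pickle.load(open('pics/w4.pkl','rb')); im=np.load('pics/w4.npy')
g=cv2.cvtColor(cv2.resize(im,None,fx=3,fy=3,interpolation=cv2.INTER_CUBIC),cv2.COLOR_RGB2GRAY); g=cv2.medianBlur(g,7)
C=np.array(p['world_from_camera'])[:3,3]
for n,c,h in ((45,(.6045,.367),.054),(67,(.6035,.2335),.066),(56,(.4505,.225),.062)):
    X=np.array([*c,h]); u=proj(p,X); r=K(p)*n/2000/((np.array(p['world_from_camera'])[:3,2])@(X-C))
    q=(3*(u-1.4*r)).astype(int); q=np.maximum(q,0); s=g[q[1]:int(3*(u[1]+1.4*r)),q[0]:int(3*(u[0]+1.4*r))]
    cs=cv2.HoughCircles(s,cv2.HOUGH_GRADIENT,1.5,8,param1=60,param2=15,minRadius=int(2.7*r),maxRadius=int(3.3*r))
    print(n,u.round(1),r.round(1))
    if cs is not None:
        for a in cs[0][:4]:
            v=(a[:2]+q)/3; print('  ',v.round(1),(a[2]/3).round(1),onz(p,*v,h)[:2].round(4))
print(togo((.6045,.367,.2)))
E
```

```text
45 [340.1 185.3] 22.6
   [337.6 183.9] 22.7 [0.6025 0.3648]
   [328.6 176.4] 21.1 [0.5929 0.3575]
   [331.6 178.4] 24.4 [0.5956 0.36  ]
   [332.6 174.9] 23.8 [0.5923 0.3616]
67 [208.8 218.3] 34.1
   [207.2 214.1] 34.7 [0.5989 0.2333]
   [213.2 202.1] 31.5 [0.5885 0.2424]
   [208.2 217.1] 31.5 [0.6022 0.2334]
   [204.8 215.1] 32.1 [0.5994 0.2306]
56 [150.7  57.8] 32.3
   [146.6  56.1] 29.5 [0.4484 0.2219]
   [149.6  58.1] 32.8 [0.4505 0.2239]
   [152.6  59.1] 35.0 [0.4519 0.2262]
   [164.6  71.6] 31.2 [0.464  0.2331]
[-0.0079  0.0805 -0.0043]
```

In the tool's units: 0.078 m is 0.104, -0.003 m is -0.004.

```bash
echo '[[0.8, [-0.004, 0.04, 0], [0, 0, 0]], [0.8, [-0.008, 0.08, 0], [0, 0, 0]], [0.8, [-0.0093, 0.104, 0], [0, 0, 0]], [0.8, [-0.0093, 0.104, 0], [0, 0, 0]], [0.8, [-0.0093, 0.104, 0.0267], [0, 0, 0]], [0.8, [-0.0093, 0.104, 0.0667], [0, 0, 0]]]' | python3 -m inch
python3 -c "
from h import *;print(togo((.6028,.365,.018)))"
```

```text
t: 8.85
eef_pos: [0.6065, 0.363, 0.1505]
tcp_rot: [0.122, 0.993, 0.001, 0.003]
contact_force: [0.8, -1.0, -0.4]
finger_gap: 0.802
gripper_force: 0.0
[0.0048 0.0006 0.1325]
```

In the tool's units: 0.1295 m is 0.1727, 0.001 m is 0.0013.

```bash
echo '[[0.8, [0.0013, 0.0013, 0.04], [0, 0, 0]], [0.8, [0.0013, 0.0013, 0.08], [0, 0, 0]], [0.8, [0.0013, 0.0013, 0.12], [0, 0, 0]], [0.8, [0.0013, 0.0013, 0.1533], [0, 0, 0]], [0.8, [0.0013, 0.0013, 0.1727], [0, 0, 0]], [0.8, [0.0013, 0.0013, 0.1727], [0, 0, 0]], [0.8, [0.0013, 0.0013, 0.1727], [0, 0, 0]]]' | python3 -m inch
echo '[[0, [0, 0, 0], [0, 0, 0]], [0, [0, 0, 0], [0, 0, 0]], [0, [0, 0, 0], [0, 0, 0]], [0, [0, 0, 0], [0, 0, 0]], [0, [0, 0, 0], [0, 0, 0]], [0, [0, 0, 0], [0, 0, 0]], [0, [0, 0, 0], [0, 0, 0]]]' | python3 -m inch
```

```text
t: 9.43
eef_pos: [0.6034, 0.3642, 0.0183]
tcp_rot: [0.121, 0.993, -0.001, -0.0]
contact_force: [0.8, 0.3, 0.7]
finger_gap: 0.804
gripper_force: 0.0
t: 10.02
eef_pos: [0.6048, 0.3663, 0.0212]
tcp_rot: [0.121, 0.993, 0.001, 0.002]
contact_force: [0.6, -0.9, 6.9]
finger_gap: 0.513
gripper_force: 61.4
```

In the tool's units: -0.15 m is -0.2, -0.12 m is -0.16.

```bash
echo '[[0, [0, 0, -0.0267], [0, 0, 0]], [0, [0, 0, -0.0667], [0, 0, 0]], [0, [0, 0, -0.1133], [0, 0, 0]], [0, [0, 0, -0.16], [0, 0, 0]], [0, [0, 0, -0.2], [0, 0, 0]], [0, [0, 0, -0.2], [0, 0, 0]]]' | python3 -m inch
echo '[[0, [-0.0067, -0.0267, 0], [0, 0, 0]], [0, [-0.0173, -0.0667, 0], [0, 0, 0]], [0, [-0.0293, -0.116, 0], [0, 0, 0]], [0, [-0.0427, -0.1667, 0], [0, 0, 0]], [0, [-0.056, -0.2173, 0], [0, 0, 0]], [0, [-0.068, -0.2667, 0], [0, 0, 0]], [0, [-0.0813, -0.3173, 0], [0, 0, 0]], [0, [-0.0933, -0.368, 0], [0, 0, 0]], [0, [-0.1067, -0.4173, 0], [0, 0, 0]], [0, [-0.1067, -0.4173, 0], [0, 0, 0]]]' | python3 -m inch
echo '[[0, [-0.0093, -0.04, 0], [0, 0, 0]], [0, [-0.0227, -0.0893, 0], [0, 0, 0]], [0, [-0.036, -0.14, 0], [0, 0, 0]], [0, [-0.048, -0.1907, 0], [0, 0, 0]], [0, [-0.0613, -0.24, 0], [0, 0, 0]], [0, [-0.0733, -0.2893, 0], [0, 0, 0]], [0, [-0.0867, -0.34, 0], [0, 0, 0]], [0, [-0.0973, -0.384, 0], [0, 0, 0]], [0, [-0.1053, -0.4133, 0], [0, 0, 0]], [0, [-0.1053, -0.4133, 0], [0, 0, 0]]]' | python3 -m inch
python3 - <<'E'
from h import *
import pickle
optics.camera('wrist');optics.camera('wrist');p=optics.camera_params('wrist');im=optics.camera('wrist');np.save('pics/w5.npy',im);pickle.dump(p,open('pics/w5.pkl','wb'))
o=bot.get_obs();print(o['eef_pos'],o['finger_gap'],togo((.6089,-.2782,.045)))
for n,c in dict(n67=(.632,-.1835),n45=(.6089,-.2782),n34=(.5372,-.1611),n56=(.5146,-.2546)).items(): print(n,proj(p,(*c,.045)).round(1))
cv2.imwrite('pics/w5.png',im[:,:,::-1])
E
```

```text
t: 10.52
eef_pos: [0.6063, 0.3673, 0.178]
tcp_rot: [0.121, 0.993, 0.004, 0.005]
contact_force: [1.4, 0.1, 0.6]
finger_gap: 0.513
gripper_force: 61.2
t: 11.35
eef_pos: [0.6059, 0.0309, 0.1698]
tcp_rot: [0.127, 0.992, -0.002, 0.001]
contact_force: [-0.3, -2.1, -0.5]
finger_gap: 0.509
gripper_force: 61.3
t: 12.18
eef_pos: [0.6059, -0.2848, 0.1689]
tcp_rot: [0.125, 0.992, -0.002, 0.0]
contact_force: [-0.7, -0.3, -0.4]
finger_gap: 0.516
gripper_force: 61.4
[ 0.60865595 -0.27648428  0.16845926] 0.513094836814014 [-0.0006 -0.0017  0.1235]
n67 [366.7 180.1]
n45 [261.8 180.7]
n34 [376.1  67.7]
n56 [261.9  68.6]
```

View pics/w5.png

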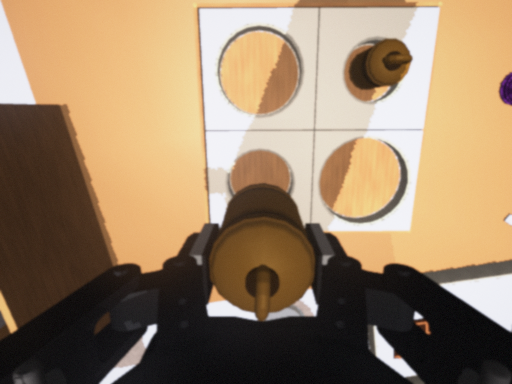

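The wrist view shows the nest_45 rim at (261,180), as predicted, and bell_34 seated upright at upper right. I'll lower bell_45.

In the tool's units: 0.12 m is 0.16, 0.119 m is 0.1587.

```bash
echo '[[0, [0, -0.0013, 0.0333], [0, 0, 0]], [0, [0, -0.0013, 0.0733], [0, 0, 0]], [0, [0, -0.0013, 0.1067], [0, 0, 0]], [0, [0, -0.0013, 0.1333], [0, 0, 0]], [0, [0, -0.0013, 0.1467], [0, 0, 0]], [0, [0, -0.0013, 0.1533], [0, 0, 0]], [0, [0, -0.0013, 0.1587], [0, 0, 0]], [0, [0, -0.0013, 0.16], [0, 0, 0]], [0, [0, -0.0013, 0.16], [0, 0, 0]]]' | python3 -m inch
echo '[[0, [0, 0, 0.0013], [0, 0, 0]], [0, [0, 0, 0.002], [0, 0, 0]], [0, [0, 0, 0.002], [0, 0, 0]]]' | python3 -m inch
```

```text
t: 13.08
eef_pos: [0.6088, -0.2782, 0.0494]
tcp_rot: [0.12, 0.993, -0.0, 0.001]
contact_force: [-0.2, -0.4, -0.6]
finger_gap: 0.512
gripper_force: 61.4
t: 13.33
eef_pos: [0.6088, -0.2786, 0.0482]
tcp_rot: [0.121, 0.993, -0.0, 0.001]
contact_force: [-1.1, 1.8, 5.1]
finger_gap: 0.509
gripper_force: 62.0
```

Contact at 5 N, so it is down. I'll release, retreat and look.

In the tool's units: -0.001 m is -0.0013.

```bash
echo '[[0.55, [0, 0, -0.0013], [0, 0, 0]], [0.6, [0, 0, -0.0013], [0, 0, 0]], [0.65, [0, 0, -0.0013], [0, 0, 0]], [0.72, [0, 0, -0.0013], [0, 0, 0]], [0.72, [0, 0, -0.0013], [0, 0, 0]], [0.72, [0, 0, -0.0013], [0, 0, 0]]]' | python3 -m inch
echo '[[0.72, [0, 0, -0.0267], [0, 0, 0]], [0.72, [0, 0, -0.0733], [0, 0, 0]], [0.72, [0, 0, -0.12], [0, 0, 0]], [0.72, [0, 0, -0.16], [0, 0, 0]], [0.8, [0, 0, -0.2], [0, 0, 0]], [0.8, [0, 0, -0.2], [0, 0, 0]], [0.8, [0, 0, -0.2], [0, 0, 0]]]' | python3 -m inch
python3 - <<'E'
from h import *
im=optics.camera('side'); cv2.imwrite('pics/s6.png',cv2.resize(im[225:345,245:375,::-1],None,fx=4,fy=4,interpolation=cv2.INTER_CUBIC))
P=optics.camera_params('side')
for c in((.5372,-.1611),(.6089,-.2782)): print([((proj(P,(*c,z))-[245,225])*4).round() for z in(.027,.045,.097)])
print(bot.get_obs()['eef_pos'].round(4),togo((.4505,.224,.2)))
E
```

```text
t: 13.83
eef_pos: [0.608, -0.2782, 0.0476]
tcp_rot: [0.121, 0.993, -0.0, -0.0]
contact_force: [-0.6, -0.3, -0.9]
finger_gap: 0.723
gripper_force: 0.0
t: 14.42
eef_pos: [0.609, -0.279, 0.2003]
tcp_rot: [0.121, 0.993, -0.001, 0.002]
contact_force: [0.3, 0.6, -1.1]
finger_gap: 0.799
gripper_force: 0.0
[array([153., 139.]), array([155., 122.]), array([160.,  72.])]
[array([346., 301.]), array([351., 286.]), array([367., 240.])]
[ 0.6082 -0.2783  0.1982] [ 0.2734  0.4499 -0.0021]
```

View pics/s6.png

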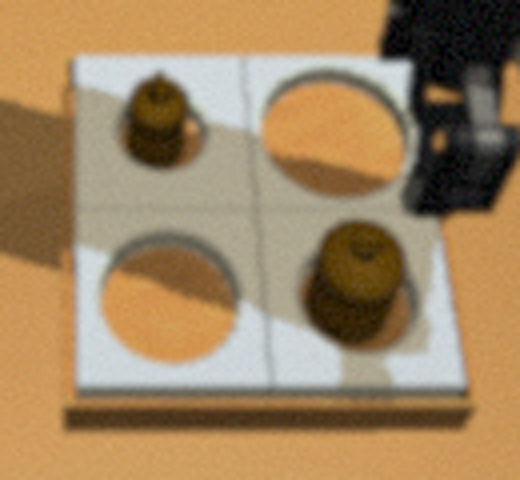

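Both bells stand upright in their nests in the side view, but they look about 3 mm to the left of the recess centres. I'll check the empty nests' centres in the existing pictures.

```bash
python3 - <<'E'
from h import *
import pickle
N=dict(n67=(.632,-.1835),n45=(.6089,-.2782),n34=(.5372,-.1611),n56=(.5146,-.2546))
S=optics.camera_params('side')
# rim = boundary of everything non-white inside foam; fill & fit ellipse
def rims(im,p,lo,hi,tag,thr):
    hsv=cv2.cvtColor(cv2.medianBlur(cv2.resize(im,None,fx=4,fy=4,interpolation=cv2.INTER_CUBIC),9),cv2.COLOR_RGB2HSV)
    m=((hsv[...,1]>80)|(hsv[...,2]<thr)).astype(np.uint8)
    cs,_=cv2.findContours(m,cv2.RETR_CCOMP,cv2.CHAIN_APPROX_NONE)
    for c in cs:
        if lo*16<cv2.contourArea(c)<hi*16:
            e=cv2.fitEllipse(cv2.convexHull(c)); u=np.array(e[0])/4-.375
            X=onz(p,*u,.045); k=min(N,key=lambda k:np.hypot(*(X[:2]-N[k])))
            if np.hypot(*(X[:2]-N[k]))<.02: print(tag,k,u.round(1),(np.array(e[1])/4).round(1),X[:2].round(4),'vs',N[k])
rims(np.load('pics/side0.npy'),S,200,3000,'side',110)
rims(np.load('pics/top0.npy'),optics.camera_params('top'),150,3000,'top',70)
for w in('w5','w2'): rims(np.load(f'pics/{w}.npy'),pickle.load(open(f'pics/{w}.pkl','rb')),800,9000,w,110)
E
```

```text
side n45 [333.9 299.2] [25.6 29.2] [ 0.6091 -0.2843] vs (0.6089, -0.2782)
side n56 [286.9 299.4] [31.4 33.9] [ 0.515  -0.2617] vs (0.5146, -0.2546)
side n34 [284.9 257.8] [18.3 21.3] [ 0.538  -0.1671] vs (0.5372, -0.1611)
side n67 [328.4 258.2] [30.5 36.9] [ 0.6318 -0.1909] vs (0.632, -0.1835)
top n56 [379.7 201.7] [26.5 27.7] [ 0.5141 -0.2544] vs (0.5146, -0.2546)
top n34 [342.9 193.2] [17.9 18.8] [ 0.537  -0.1604] vs (0.5372, -0.1611)
top n45 [386.7 166.2] [21.7 22.9] [ 0.6081 -0.2775] vs (0.6089, -0.2782)
top n67 [350.4 158.1] [29.7 30.9] [ 0.631  -0.1834] vs (0.632, -0.1835)
w5 n67 [359.3 177.5] [73.8 84.8] [ 0.6279 -0.1898] vs (0.632, -0.1835)
w5 n34 [376.3  68.1] [56.1 72.7] [ 0.5375 -0.161 ] vs (0.5372, -0.1611)
w5 n56 [259.1  72.2] [77.6 82.2] [ 0.5168 -0.2576] vs (0.5146, -0.2546)
w2 n56 [160.2 178.7] [62.3 72.5] [ 0.5133 -0.2524] vs (0.5146, -0.2546)
```

Top and wrist views agree with the nest positions to 1–2 mm. Now bell_56.

The rows are not in the units I measure in: shifts go in shares of 0.75 m and turns go in shares of 2 pi rad. I convert before sending: 0.314 m is 0.4187, 0.03 m is 0.04.

```bash
echo '[[1, [0.0133, 0.0213, 0], [0, 0, 0]], [1, [0.04, 0.0667, 0], [0, 0, 0]], [1, [0.0667, 0.1107, 0], [0, 0, 0]], [1, [0.0933, 0.1547, 0], [0, 0, 0]], [1, [0.12, 0.1987, 0], [0, 0, 0]], [1, [0.1467, 0.2427, 0], [0, 0, 0]], [1, [0.1733, 0.2867, 0], [0, 0, 0]], [1, [0.2, 0.3307, 0], [0, 0, 0]], [1, [0.2267, 0.3747, 0], [0, 0, 0]], [1, [0.2533, 0.4187, 0], [0, 0, 0]]]' | python3 -m inch
echo '[[1, [0.0267, 0.044, 0], [0, 0, 0]], [1, [0.0533, 0.088, 0], [0, 0, 0]], [1, [0.08, 0.132, 0], [0, 0, 0]], [1, [0.1, 0.1653, 0], [0, 0, 0]], [1, [0.11, 0.1807, 0], [0, 0, 0]], [1, [0.11, 0.1807, 0], [0, 0, 0]], [1, [0.11, 0.1807, 0], [0, 0, 0]], [1, [0.11, 0.1807, 0], [0, 0, 0]]]' | python3 -m inch
python3 - <<'E'
from h import *
import pickle
p=optics.camera_params('wrist');im=optics.camera('wrist');np.save('pics/w7.npy',im);pickle.dump(p,open('pics/w7.pkl','wb'))
print(bot.get_obs()['eef_pos'].round(4),togo((.4505,.224,.026)))
g=cv2.medianBlur(cv2.cvtColor(cv2.resize(im,None,fx=3,fy=3,interpolation=cv2.INTER_CUBIC),cv2.COLOR_RGB2GRAY),7)
for n,c,h in((56,(.4505,.224),.062),(67,(.6,.2333),.066)):
    u=proj(p,(*c,h)); r=np.linalg.norm(proj(p,(c[0],c[1]+n/2000,h))-u); q=np.maximum((3*(u-1.4*r)).astype(int),0); s=g[q[1]:int(3*(u[1]+1.4*r)),q[0]:int(3*(u[0]+1.4*r))]
    print(n,u.round(1),r.round(1))
    if s.size==0: continue
    cs=cv2.HoughCircles(s,cv2.HOUGH_GRADIENT,1.5,8,param1=60,param2=15,minRadius=int(2.7*r),maxRadius=int(3.3*r))
    for a in ([] if cs is None else cs[0][:4]):
        v=(a[:2]+q)/3; print('  ',v.round(1),(a[2]/3).round(1),onz(p,*v,h)[:2].round(4))
E
```

```text
t: 15.3
eef_pos: [0.4969, 0.0738, 0.1963]
tcp_rot: [0.12, 0.993, -0.001, -0.001]
contact_force: [2.0, 0.6, 0.3]
finger_gap: 0.997
gripper_force: 0.0
t: 15.97
eef_pos: [0.4512, 0.222, 0.1969]
tcp_rot: [0.121, 0.993, -0.001, -0.001]
contact_force: [0.6, 0.0, -0.5]
finger_gap: 1.002
gripper_force: 0.0
[0.4514 0.2218 0.1972] [0.0014 0.0022 0.1712]
56 [263.3 176.1] 29.2
   [262.6 176.2] 29.5 [0.4505 0.2232]
   [263.6 179.2] 26.7 [0.4536 0.2235]
   [260.6 179.2] 26.2 [0.4529 0.2207]
   [264.6 170.2] 27.3 [0.4452 0.2265]
67 [304.9 306.2] 31.3
   [305.2 318.6] 31.2 [0.6154 0.2304]
   [302.2 310.6] 29.1 [0.6047 0.2293]
   [303.8 313.6] 32.4 [0.6088 0.2301]
   [306.2 310.1] 29.0 [0.6051 0.2337]
```

In the tool's units: 0.171 m is 0.228, 0.001 m is 0.0013.

```bash
echo '[[1, [0.0013, 0.002, 0.04], [0, 0, 0]], [1, [0.0013, 0.002, 0.0867], [0, 0, 0]], [1, [0.0013, 0.002, 0.1333], [0, 0, 0]], [1, [0.0013, 0.002, 0.1733], [0, 0, 0]], [1, [0.0013, 0.002, 0.2067], [0, 0, 0]], [1, [0.0013, 0.002, 0.228], [0, 0, 0]], [1, [0.0013, 0.002, 0.228], [0, 0, 0]], [1, [0.0013, 0.002, 0.228], [0, 0, 0]]]' | python3 -m inch
echo '[[0, [0, 0, 0], [0, 0, 0]], [0, [0, 0, 0], [0, 0, 0]], [0, [0, 0, 0], [0, 0, 0]], [0, [0, 0, 0], [0, 0, 0]], [0, [0, 0, 0], [0, 0, 0]], [0, [0, 0, 0], [0, 0, 0]], [0, [0, 0, 0], [0, 0, 0]]]' | python3 -m inch
echo '[[0, [0, 0, -0.0267], [0, 0, 0]], [0, [0, 0, -0.0667], [0, 0, 0]], [0, [0, 0, -0.1133], [0, 0, 0]], [0, [0, 0, -0.16], [0, 0, 0]], [0, [0, 0, -0.2], [0, 0, 0]], [0, [0, 0, -0.2067], [0, 0, 0]], [0, [0, 0, -0.2067], [0, 0, 0]]]' | python3 -m inch
python3 -c "
from h import *;print(togo((.5146,-.256,.18)))"
```

```text
t: 16.68
eef_pos: [0.4505, 0.2236, 0.0264]
tcp_rot: [0.122, 0.993, -0.001, -0.001]
contact_force: [0.6, 0.2, 0.6]
finger_gap: 1.0
gripper_force: 0.0
t: 17.27
eef_pos: [0.4518, 0.2254, 0.0286]
tcp_rot: [0.121, 0.993, 0.001, 0.001]
contact_force: [-1.1, -1.3, 6.7]
finger_gap: 0.641
gripper_force: 62.5
t: 17.85
eef_pos: [0.452, 0.226, 0.185]
tcp_rot: [0.121, 0.993, 0.002, 0.002]
contact_force: [0.5, -0.7, -1.3]
finger_gap: 0.635
gripper_force: 63.8
[-0.1762 -0.453   0.0036]
```

In the tool's units: -0.346 m is -0.4613, -0.309 m is -0.412.

```bash
echo '[[0, [-0.0093, -0.024, 0], [0, 0, 0]], [0, [-0.0253, -0.0653, 0], [0, 0, 0]], [0, [-0.044, -0.1147, 0], [0, 0, 0]], [0, [-0.064, -0.164, 0], [0, 0, 0]], [0, [-0.0827, -0.2133, 0], [0, 0, 0]], [0, [-0.1027, -0.264, 0], [0, 0, 0]], [0, [-0.1213, -0.3133, 0], [0, 0, 0]], [0, [-0.14, -0.3627, 0], [0, 0, 0]], [0, [-0.16, -0.412, 0], [0, 0, 0]], [0, [-0.1787, -0.4613, 0], [0, 0, 0]]]' | python3 -m inch
echo '[[0, [-0.0187, -0.048, 0], [0, 0, 0]], [0, [-0.0373, -0.096, 0], [0, 0, 0]], [0, [-0.0493, -0.1267, 0], [0, 0, 0]], [0, [-0.0547, -0.1413, 0], [0, 0, 0]], [0, [-0.0547, -0.1413, 0], [0, 0, 0]], [0, [-0.0547, -0.1413, 0], [0, 0, 0]], [0, [-0.0547, -0.1413, 0], [0, 0, 0]]]' | python3 -m inch
python3 -c "
from h import *;print(togo((.5146,-.256,.054)))"
```

```text
t: 18.68
eef_pos: [0.4968, -0.1445, 0.1805]
tcp_rot: [0.12, 0.993, 0.0, -0.001]
contact_force: [1.3, 0.5, -1.7]
finger_gap: 0.644
gripper_force: 63.8
t: 19.27
eef_pos: [0.5122, -0.2536, 0.1809]
tcp_rot: [0.12, 0.993, 0.001, -0.001]
contact_force: [0.0, 0.7, -1.1]
finger_gap: 0.639
gripper_force: 63.9
[-0.0031 -0.0019  0.1269]
```

In the tool's units: 0.125 m is 0.1667, -0.0025 m is -0.0033.

```bash
echo '[[0, [-0.0033, -0.002, 0.0267], [0, 0, 0]], [0, [-0.0033, -0.002, 0.0667], [0, 0, 0]], [0, [-0.0033, -0.002, 0.1067], [0, 0, 0]], [0, [-0.0033, -0.002, 0.136], [0, 0, 0]], [0, [-0.0033, -0.002, 0.1533], [0, 0, 0]], [0, [-0.0033, -0.002, 0.16], [0, 0, 0]], [0, [-0.0033, -0.002, 0.1653], [0, 0, 0]], [0, [-0.0033, -0.002, 0.1667], [0, 0, 0]], [0, [-0.0033, -0.002, 0.1667], [0, 0, 0]]]' | python3 -m inch
echo '[[0, [0, 0, 0.0013], [0, 0, 0]], [0, [0, 0, 0.002], [0, 0, 0]], [0, [0, 0, 0.002], [0, 0, 0]]]' | python3 -m inch
```

```text
t: 20.02
eef_pos: [0.5151, -0.2578, 0.0579]
tcp_rot: [0.12, 0.993, -0.0, 0.001]
contact_force: [-0.7, -1.0, -2.0]
finger_gap: 0.641
gripper_force: 63.9
t: 20.27
eef_pos: [0.5146, -0.2578, 0.0559]
tcp_rot: [0.121, 0.993, -0.0, 0.001]
contact_force: [-0.1, -1.2, -1.7]
finger_gap: 0.643
gripper_force: 63.9
```

In the tool's units: 0.001 m is 0.0013, 0.0005 m is 0.0007.

```bash
echo '[[0, [0, 0, 0.0007], [0, 0, 0]], [0, [0, 0, 0.0013], [0, 0, 0]], [0, [0, 0, 0.0013], [0, 0, 0]]]' | python3 -m inch; echo '[[0, [0, 0, 0.0007], [0, 0, 0]], [0, [0, 0, 0.0013], [0, 0, 0]], [0, [0, 0, 0.0013], [0, 0, 0]]]' | python3 -m inch
```

```text
t: 20.52
eef_pos: [0.5146, -0.2578, 0.0557]
tcp_rot: [0.121, 0.993, 0.0, 0.001]
contact_force: [-4.7, 3.1, 9.6]
finger_gap: 0.637
gripper_force: 65.0
t: 20.77
eef_pos: [0.5146, -0.2579, 0.0556]
tcp_rot: [0.121, 0.993, 0.0, 0.001]
contact_force: [-7.7, 5.3, 18.9]
finger_gap: 0.642
gripper_force: 65.9
```

In the tool's units: -0.002 m is -0.0027.

```bash
echo '[[0, [0, 0, -0.0027], [0, 0, 0]], [0.68, [0, 0, -0.0027], [0, 0, 0]], [0.74, [0, 0, -0.0027], [0, 0, 0]], [0.8, [0, 0, -0.0027], [0, 0, 0]], [0.85, [0, 0, -0.0027], [0, 0, 0]], [0.85, [0, 0, -0.0027], [0, 0, 0]], [0.85, [0, 0, -0.0027], [0, 0, 0]]]' | python3 -m inch
echo '[[0.85, [0, 0, -0.0267], [0, 0, 0]], [0.85, [0, 0, -0.0733], [0, 0, 0]], [0.85, [0, 0, -0.12], [0, 0, 0]], [0.85, [0, 0, -0.16], [0, 0, 0]], [1, [0, 0, -0.1933], [0, 0, 0]], [1, [0, 0, -0.1933], [0, 0, 0]], [1, [0, 0, -0.1933], [0, 0, 0]]]' | python3 -m inch
python3 -c "
from h import *;print(togo((.601,.2333,.2)))"
```

```text
t: 21.35
eef_pos: [0.5142, -0.2576, 0.0551]
tcp_rot: [0.121, 0.993, -0.0, -0.0]
contact_force: [-0.1, -0.1, 0.2]
finger_gap: 0.853
gripper_force: 0.0
t: 21.93
eef_pos: [0.515, -0.2581, 0.2018]
tcp_rot: [0.121, 0.993, -0.0, 0.002]
contact_force: [0.3, -0.7, -0.8]
finger_gap: 0.998
gripper_force: 0.0
[0.0342 0.4977 0.0016]
```

In the tool's units: 0.38 m is 0.5067, 0.34 m is 0.4533.

```bash
echo '[[1, [0.0013, 0.0267, 0], [0, 0, 0]], [1, [0.0053, 0.08, 0], [0, 0, 0]], [1, [0.0093, 0.1333, 0], [0, 0, 0]], [1, [0.012, 0.1867, 0], [0, 0, 0]], [1, [0.016, 0.24, 0], [0, 0, 0]], [1, [0.02, 0.2933, 0], [0, 0, 0]], [1, [0.024, 0.3467, 0], [0, 0, 0]], [1, [0.0267, 0.4, 0], [0, 0, 0]], [1, [0.0307, 0.4533, 0], [0, 0, 0]], [1, [0.0347, 0.5067, 0], [0, 0, 0]]]' | python3 -m inch
echo '[[1, [0.004, 0.0533, 0], [0, 0, 0]], [1, [0.0067, 0.1, 0], [0, 0, 0]], [1, [0.0093, 0.1333, 0], [0, 0, 0]], [1, [0.0107, 0.156, 0], [0, 0, 0]], [1, [0.0107, 0.156, 0], [0, 0, 0]], [1, [0.0107, 0.156, 0], [0, 0, 0]], [1, [0.0107, 0.156, 0], [0, 0, 0]]]' | python3 -m inch
python3 - <<'E'
from h import *
p=optics.camera_params('wrist');im=optics.camera('wrist')
print(bot.get_obs()['eef_pos'].round(4),togo((.601,.2333,.036)))
g=cv2.medianBlur(cv2.cvtColor(cv2.resize(im,None,fx=3,fy=3,interpolation=cv2.INTER_CUBIC),cv2.COLOR_RGB2GRAY),7)
n,c,h=67,(.601,.2333),.066
u=proj(p,(*c,h)); r=np.linalg.norm(proj(p,(c[0],c[1]+n/2000,h))-u); q=np.maximum((3*(u-1.4*r)).astype(int),0); s=g[q[1]:int(3*(u[1]+1.4*r)),q[0]:int(3*(u[0]+1.4*r))]
print(n,u.round(1),r.round(1))
cs=cv2.HoughCircles(s,cv2.HOUGH_GRADIENT,1.5,8,param1=60,param2=15,minRadius=int(2.7*r),maxRadius=int(3.3*r))
for a in ([] if cs is None else cs[0][:4]):
    v=(a[:2]+q)/3; print('  ',v.round(1),(a[2]/3).round(1),onz(p,*v,h)[:2].round(4))
cv2.imwrite('pics/w8.png',im[:,:,::-1])
E
```

```text
t: 22.77
eef_pos: [0.5792, 0.1195, 0.1986]
tcp_rot: [0.121, 0.993, -0.0, -0.001]
contact_force: [2.3, 0.1, -0.3]
finger_gap: 1.004
gripper_force: 0.0
t: 23.35
eef_pos: [0.5999, 0.2316, 0.199]
tcp_rot: [0.121, 0.993, -0.001, -0.001]
contact_force: [0.9, 0.7, 0.2]
finger_gap: 0.999
gripper_force: 0.0
[0.6002 0.2312 0.1995] [-0.0004  0.0025  0.1635]
67 [263.5 178.3] 35.1
   [262.2 178.8] 34.2 [0.6011 0.232 ]
   [263.2 176.2] 36.8 [0.599  0.2335]
   [259.8 177.2] 36.9 [0.5991 0.2301]
   [262.2 171.2] 31.8 [0.594  0.2338]
```

View pics/w8.png

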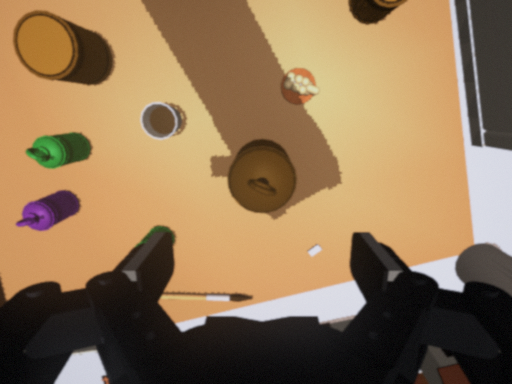

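The wrist view shows bell_67 centred at (262.5,177) as predicted, with its ring visible at (262,185) and its neighbours clear. I'll descend.

In the tool's units: 0.161 m is 0.2147, 0.001 m is 0.0013.

```bash
echo '[[1, [0, 0.0013, 0.04], [0, 0, 0]], [1, [0, 0.0013, 0.0867], [0, 0, 0]], [1, [0, 0.0013, 0.1267], [0, 0, 0]], [1, [0, 0.0013, 0.16], [0, 0, 0]], [1, [0, 0.0013, 0.1867], [0, 0, 0]], [1, [0, 0.0013, 0.2027], [0, 0, 0]], [1, [0, 0.0013, 0.2147], [0, 0, 0]], [1, [0, 0.0013, 0.2147], [0, 0, 0]], [1, [0, 0.0013, 0.2147], [0, 0, 0]]]' | python3 -m inch
echo '[[0, [0, 0, 0], [0, 0, 0]], [0, [0, 0, 0], [0, 0, 0]], [0, [0, 0, 0], [0, 0, 0]], [0, [0, 0, 0], [0, 0, 0]], [0, [0, 0, 0], [0, 0, 0]], [0, [0, 0, 0], [0, 0, 0]], [0, [0, 0, 0], [0, 0, 0]]]' | python3 -m inch
```

```text
t: 24.15
eef_pos: [0.601, 0.2336, 0.04]
tcp_rot: [0.121, 0.993, 0.0, 0.0]
contact_force: [-0.6, 0.3, 1.2]
finger_gap: 1.001
gripper_force: 0.0
t: 24.73
eef_pos: [0.602, 0.2343, 0.0415]
tcp_rot: [0.121, 0.993, 0.001, 0.002]
contact_force: [-0.9, -1.5, 5.8]
finger_gap: 0.765
gripper_force: 67.3
```

In the tool's units: -0.15 m is -0.2, -0.145 m is -0.1933.

```bash
echo '[[0, [0, 0, -0.0267], [0, 0, 0]], [0, [0, 0, -0.0667], [0, 0, 0]], [0, [0, 0, -0.1133], [0, 0, 0]], [0, [0, 0, -0.16], [0, 0, 0]], [0, [0, 0, -0.1933], [0, 0, 0]], [0, [0, 0, -0.2], [0, 0, 0]], [0, [0, 0, -0.2], [0, 0, 0]]]' | python3 -m inch
echo '[[0, [-0.008, -0.024, 0], [0, 0, 0]], [0, [-0.0213, -0.0667, 0], [0, 0, 0]], [0, [-0.0373, -0.1147, 0], [0, 0, 0]], [0, [-0.0533, -0.164, 0], [0, 0, 0]], [0, [-0.0693, -0.2133, 0], [0, 0, 0]], [0, [-0.0853, -0.2627, 0], [0, 0, 0]], [0, [-0.1013, -0.312, 0], [0, 0, 0]], [0, [-0.1173, -0.3613, 0], [0, 0, 0]], [0, [-0.1333, -0.4107, 0], [0, 0, 0]], [0, [-0.1493, -0.4587, 0], [0, 0, 0]]]' | python3 -m inch
echo '[[0, [-0.0133, -0.04, 0], [0, 0, 0]], [0, [-0.0213, -0.0653, 0], [0, 0, 0]], [0, [-0.024, -0.0733, 0], [0, 0, 0]], [0, [-0.024, -0.0733, 0], [0, 0, 0]], [0, [-0.024, -0.0733, 0], [0, 0, 0]], [0, [-0.024, -0.0733, 0], [0, 0, 0]]]' | python3 -m inch
python3 -c "
from h import *;print(togo((.632,-.185,.066)))"
```

```text
t: 25.32
eef_pos: [0.6018, 0.2345, 0.1924]
tcp_rot: [0.121, 0.993, 0.001, 0.002]
contact_force: [-0.1, -0.3, -1.5]
finger_gap: 0.759
gripper_force: 67.0
t: 26.15
eef_pos: [0.6257, -0.1285, 0.1873]
tcp_rot: [0.121, 0.993, 0.0, -0.001]
contact_force: [0.7, 0.1, -1.7]
finger_gap: 0.761
gripper_force: 67.0
t: 26.65
eef_pos: [0.6314, -0.1819, 0.1883]
tcp_rot: [0.119, 0.993, 0.001, -0.001]
contact_force: [0.6, 0.7, -0.9]
finger_gap: 0.76
gripper_force: 67.0
[-0.0015 -0.003   0.1223]
```

In the tool's units: 0.121 m is 0.1613, 0.12 m is 0.16.

```bash
echo '[[0, [-0.002, -0.0027, 0.0267], [0, 0, 0]], [0, [-0.002, -0.0027, 0.0667], [0, 0, 0]], [0, [-0.002, -0.0027, 0.1067], [0, 0, 0]], [0, [-0.002, -0.0027, 0.1333], [0, 0, 0]], [0, [-0.002, -0.0027, 0.1493], [0, 0, 0]], [0, [-0.002, -0.0027, 0.156], [0, 0, 0]], [0, [-0.002, -0.0027, 0.16], [0, 0, 0]], [0, [-0.002, -0.0027, 0.1613], [0, 0, 0]], [0, [-0.002, -0.0027, 0.1613], [0, 0, 0]]]' | python3 -m inch
echo '[[0, [0, 0, 0.0013], [0, 0, 0]], [0, [0, 0, 0.002], [0, 0, 0]], [0, [0, 0, 0.002], [0, 0, 0]]]' | python3 -m inch
```

```text
t: 27.4
eef_pos: [0.633, -0.1868, 0.0696]
tcp_rot: [0.12, 0.993, -0.0, 0.001]
contact_force: [-0.6, -0.2, -2.7]
finger_gap: 0.761
gripper_force: 67.0
t: 27.65
eef_pos: [0.6331, -0.1871, 0.0685]
tcp_rot: [0.121, 0.993, -0.0, 0.001]
contact_force: [-1.9, -0.3, 5.6]
finger_gap: 0.762
gripper_force: 67.9
```

Contact, so I'll release, retreat up and take a last check from the top and side.

In the tool's units: -0.001 m is -0.0013.

```bash
echo '[[0.8, [0, 0, -0.0013], [0, 0, 0]], [0.85, [0, 0, -0.0013], [0, 0, 0]], [0.9, [0, 0, -0.0013], [0, 0, 0]], [0.95, [0, 0, -0.0013], [0, 0, 0]], [0.95, [0, 0, -0.0013], [0, 0, 0]], [0.95, [0, 0, -0.0013], [0, 0, 0]]]' | python3 -m inch
echo '[[0.95, [0, 0, -0.0267], [0, 0, 0]], [0.95, [0, 0, -0.0667], [0, 0, 0]], [0.95, [0, 0, -0.1133], [0, 0, 0]], [0.95, [0, 0, -0.16], [0, 0, 0]], [1, [0, 0, -0.1867], [0, 0, 0]], [1, [0, 0, -0.1867], [0, 0, 0]]]' | python3 -m inch
echo '[[1, [0.0267, 0, -0.0133], [0, 0, 0]], [1, [0.0667, 0, -0.04], [0, 0, 0]], [1, [0.12, 0, -0.0533], [0, 0, 0]], [1, [0.1733, 0, -0.0667], [0, 0, 0]], [1, [0.2, 0, -0.0667], [0, 0, 0]], [1, [0.2, 0, -0.0667], [0, 0, 0]], [1, [0.2, 0, -0.0667], [0, 0, 0]], [1, [0.2, 0, -0.0667], [0, 0, 0]]]' | python3 -m inch
python3 - <<'E'
from h import *
a=optics.camera('side')[90:345,195:375,::-1]; p=optics.camera_params('wrist'); b=optics.camera('wrist')[:,:,::-1]
cv2.imwrite('pics/f1.png',np.hstack([cv2.resize(a,(360,510),interpolation=cv2.INTER_CUBIC),cv2.resize(b,(440,330))[:, :].copy() if 0 else cv2.copyMakeBorder(cv2.resize(b,(440,330)),0,180,0,0,cv2.BORDER_CONSTANT)]))
N=dict(n67=(.632,-.185,.104),n45=(.6089,-.2785,.08),n34=(.5372,-.161,.07),n56=(.5146,-.255,.094))
for k,c in N.items(): print(k,[(proj(p,(*c[:2],z))*.8594).round() for z in(.045,.027+c[2])])
E
```

```text
t: 28.15
eef_pos: [0.6321, -0.1867, 0.0676]
tcp_rot: [0.121, 0.993, -0.0, -0.0]
contact_force: [0.5, -0.0, -0.6]
finger_gap: 0.951
gripper_force: 0.0
t: 28.65
eef_pos: [0.6344, -0.188, 0.214]
tcp_rot: [0.121, 0.993, -0.001, 0.004]
contact_force: [0.2, -0.0, -0.4]
finger_gap: 1.0
gripper_force: 0.0
t: 29.32
eef_pos: [0.487, -0.1506, 0.2577]
tcp_rot: [0.12, 0.993, 0.0, 0.0]
contact_force: [0.3, -0.1, -1.4]
finger_gap: 0.995
gripper_force: 0.0
n67 [array([226., 233.]), array([226., 270.])]
n45 [array([164., 233.]), array([154., 258.])]
n34 [array([226., 174.]), array([226., 187.])]
n56 [array([160., 174.]), array([145., 194.])]
```

View pics/f1.png

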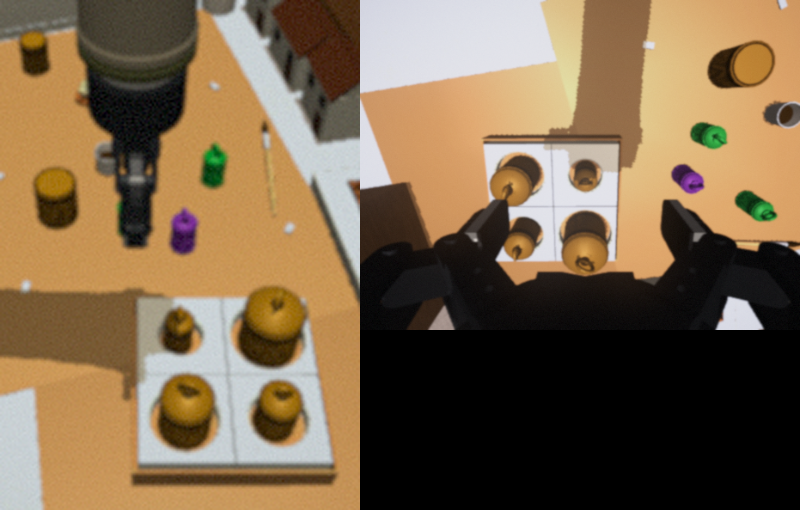

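All four bells stand upright inside their own recesses, with floor showing around each. Their rings are at (586,265), (517,250), (585,180) and (507,190), close to prediction. Both flat tins in the side view, at (35,50) and (55,195), are where they were. Handing in.

```bash
python3 -c "
from station import finish_job; print(finish_job())"
```

```text
the job is handed in; nothing more can be done
None
```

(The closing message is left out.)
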